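# Set the date cabinet's door ajar on its stay

## Task

The date cabinet on the sideboard needs airing: by the brass ball knob, lift the door's stay off its pin, draw the door open with it, and drop the second (middle) of the three round holes fully down over the pin so that the stay lies level. The pin can be anywhere along its slotted plate, so feel for it gently and never press or pull the stay hard against the pin; let go of the knob at the end and leave everything else on the sideboard where it stands.

Things in the scene. Friction and masses are not known exactly. Their poses are not given: they have to be found in the camera images.
- stay: the stay: a flat dark steel bar 26 mm wide, 6 mm thick, lying level, its underside 11 mm above the cabinet top. Origin on its underside at its pivot on the door's top edge; x along the bar to its free end (bar from x = -12 to 238 mm), z up. On its centre line: a slot 42 x 12 mm centred at x = 66 (now over the pin), round holes of 11 mm diameter at x = 104, 140 and 176, the knob at x = 222 mm
- knob (a point): centre of the brass ball knob (24 mm diameter) on a 10 mm neck near the stay's free end, 32 mm above the bar's underside; pinch it from above, space is clear all round. The stay (0.13 to 0.21 kg) turns freely about the vertical at its pivot and tips up there (free end up, to 0.9 rad); it falls back by its weight, and a stop keeps it from going below level
- hole2 (a point): centre, on the bar's underside, of the second (middle) round hole, at x = 140 mm on the stay: the one to drop over the pin
- pinplate: brass plate 56 x 22 x 4 mm fixed on the cabinet top; origin under its centre, 170 mm above the sideboard; x straight back from the shut door, z up. Its upright steel pin, 9 mm diameter, 8 mm at its tapered tip, ends 10 mm above the level stay's underside. Sprung: 3 N starts it sinking, then 4 N/mm, stopping after 4 mm. It stands at y = 0 anywhere from x = -14 to +14 mm, not measured
- door_hinge (a point): point on the door's vertical hinge axis, level with the cabinet top. In the plate's frame the hinge is at x = -66, y = +210 mm. The stay's pivot is 210 mm from this axis: straight along the plate's -y from it when the door is shut
- door (a joint): angle of the glazed cabinet door, 0 shut to 1.2 rad; its free edge swings to the front (the plate's -x), clockwise seen from above. Stiff: it stays where left, and takes about 2.5 N at the stay's pivot to move. The stay pulls or pushes it
- cabinet: the wooden date cabinet, 280 deep x 300 wide x 170 mm high, origin at the centre of its underside, its door on its -x face, hinged at its +y edge. It is fixed
- cup: bystander: white cup 60 mm wide, 55 mm high, standing on the cabinet's top near its far corner; origin at its underside
- jar: bystander: tall glass apothecary jar with a brass screw lid, 110 mm wide, 240 mm high; origin at its underside
- bowl_a: bystander: wooden bowl of dates, 130 mm wide, 48 mm high; origin at its underside
- bowl_b: bystander: a second such bowl
- coaster: bystander: blue ceramic coaster, 100 mm wide, 8 mm high; origin at its underside
- pan: bystander: aluminium cake pan 200 x 140 x 50 mm; origin at its underside
- lantern: bystander: plastic lantern 75 mm square, 150 mm high, in an orange spring clamp; origin at its underside

How it is judged (in metres and radians):
On the way, in this order (a step that is already met when the one before it is completed fails the run):
1. the stay is tipped up clear of the pin (angle between stay's own z axis and vertical above 0.1 rad), for 0.1 s.
2. the second round hole is down over the pin, the stay level (x of hole2 in the frame of pinplate between -0.0175 and 0.0175 m and y of hole2 in the frame of pinplate between -0.005 and 0.005 m and angle between stay's own z axis and vertical below 0.025 rad), for 0.2 s.
At the end, for the whole second after the job is handed in: The second round hole of the stay is over the pin and the stay is down and at rest: the hole's centre within 17.5 mm along and 5 mm across the plate's centre (so the pin, wherever it is clamped, is in that hole), and the bar within 0.025 rad of level (all of step 2 and angular speed of stay below 0.05 rad/s); the robot touches nothing.
It fails at once if the stay and the pin pressed or pulled together harder than 25 N (contact force between stay and pinplate above 25 N).
It fails at once if another thing shifted by more than 20 mm (distance of any of cup, jar, bowl_a, bowl_b, coaster, pan, lantern from where it was at the start of the episode above 0.02 m).
It also fails if it takes over 72 s, if anything falls off the work surface, if the arm or the gripper's body presses on something with over 40 N, if the wrist force passes 120 N, or if a joint passes its speed limit or range.

## Robot

A 6-joint arm with a two-finger parallel gripper is mounted at the origin on the work surface. World frame = base frame: x ahead of the robot, y to its left, z up, the work surface at z = 0. Lengths are in m, angles in degrees, forces in N, time in s.
With the tool pointing down it reaches from about 0.375 to 0.975 m from the base axis. Payload 3.8 kg.
Tool frame: the origin (TCP) lies at the centre of the arm's flange, where the gripper is bolted on; the fingertips stand 173 mm ahead of it and the grasp point (between the pads) lies 155 mm ahead of it; z points along the fingers, x is the direction in which the jaws open and shut, and the axes are right-handed (so a half turn about z gives the same grasp; the last joint's range is limited). The gripper opens to 85 mm and grips with 20 to 120 N. Pads are 22 mm wide; open, the fingers measure 114 mm over their backs; the gripper's body (76 mm by 85 mm) begins 54 mm behind the grasp point. The pads swing forward as they close: fully open they stand 13 mm farther back than shut.
Start: joints at [-74.421, 15.12, 91.902, -0, 72.978, -2.114], TCP at [0.205, -0.643, 0.405] pointing down, gripper open.
Joint ranges: [-150.88, 150.88], [-54.13, 125.18], [17.81, 147.31], [-75.09, 255.09], [0, 152.58], [-146.25, 146.25]. Speed limits (degrees/s): [147.25, 147.25, 180, 180, 180, 180].

## Interface

Orientations are given as a 3x3 rotation matrix whose columns are the frame's x, y, z axes.
In Python, from cell import get_obs, capture, get_calibration, close_job, spot_in, cut_out gives the robot as it stands. The module is installed in compiled form; this text tells all that it offers.
- The arm moves only by the shell command python3 -m jog 'ROWS' [FORCE]. ROWS is JSON, a list of rows, each an object with "offset": the shift along the tool's x, y, z in cm, a list of three; "yaw": the turn about the tool's z in degrees; "jaw": the closure, from 0 (fully open) to 1 (shut). In form: [{"offset": [tx, ty, tz], "yaw": yaw, "jaw": jaw}, ...]. A call has 1 to 20 rows; each row is the pose to reach, as a shift and turn from the pose commanded when the call began, along the tool's axes at that moment; what a row does not reach only later rows make up. A row lasts 1/10 s, in which the tool goes at most 50 mm and 8.59 degrees, less where a joint would pass 70% of its speed; a pose out of reach is approached as far as the arm can. A call with a gripper value outside its range is refused whole. The fingers move at their own pace and stop on an object; FORCE is the grip in N (left out, the last holds). Time passes only in rows, so rows that repeat a pose let the fingers close. It gives the time, the measured TCP pose, the force and the opening at its end, in the units of the state.
- get_obs(): the state, without advancing time (a new reading comes with each control period).
- capture(name): name is "scene" or "top"; returns the picture (420x560x3 uint8, red, green, blue); there is no depth.
- get_calibration(name): a dict with "mtx" (3x3 intrinsics, pixels), "pose" (4x4, takes a point from camera to world coordinates). Camera axes: x right, y down, z forward; pixel columns grow to the right and rows downward; lengths in m; the calibration is good to about 2 mm. A picture is of the moment at which its call begins. get_calibration takes no time and is no camera call.
- close_job(): hands the job in, once; it reports no verdict.
Trained networks look in the newest picture that a camera, given by its name, has taken for a name from the list of things; names that differ only in an ending like _2 or _b are one class to them, and where a whole thing is asked for, a point or a joint stands for the part that bears it (a point fixed in the world has none). Each returns a list of dicts, best first, with "conf" (0 to 1); they miss things now and then, are a little off and sometimes report something else, mostly with a low value. They report only what shows in the picture. A call takes as long as a camera call.
- spot_in(label, camera): "at" ([column, row] in pixels, amid what is visible of it).
- cut_out(label, camera): "region" (420x560 bool, what is visible of it) and "at" ([column, row] in pixels, amid what is visible of it).
The state is a dict: "clock": time; "joint_positions": joint angles; "dq": joint speeds; "joint_torque": joint torques, N m; "tcp_pos": TCP position; "tool_rot": TCP orientation; "contact_force": force on the tool from outside, world axes, zero at the start; "wrist_torque": the same for the moment, N m; "width": finger opening in m.
Only numpy, scipy, OpenCV 4.12 (cv2) and the standard library are available. Lean on these libraries where they do the work, as an engineer would, in place of code of your own. Each camera call takes 0.05 s, during which the arm holds its last target. There are 200 camera calls.

## Working session

There is one attempt and no reset: what is moved stays moved. The work goes in short steps, Python scripts to look and compute and a shell command to move; the robot and the scene stay as the last step left them, time stands still between calls to the robot, and variables do not carry over. Pictures are saved under pics/ and viewed, about 8 in all and at most 12, crops included, and the job is handed in when it is done.

```bash
mkdir -p pics; cat > h.py <<'E'
import numpy as np, cv2
from cell import *
def ray(cam,px):
    c=get_calibration(cam);K=np.array(c["mtx"]);T=np.array(c["pose"])
    d=T[:3,:3]@np.linalg.solve(K,[px[0],px[1],1.]);return T[:3,3],d
def onz(cam,px,z):
    o,d=ray(cam,px);return o+d*(z-o[2])/d[2]
def proj(cam,P):
    c=get_calibration(cam);K=np.array(c["mtx"]);T=np.array(c["pose"])
    p=T[:3,:3].T@(np.array(P)-T[:3,3]);q=K@p;return q[:2]/q[2]
def tri(a,b):
    A=[];B=[]
    for cam,px in(("scene",a),("top",b)):
        o,d=ray(cam,px);d=d/np.linalg.norm(d);M=np.eye(3)-np.outer(d,d);A.append(M);B.append(M@o)
    return np.linalg.lstsq(np.vstack(A),np.hstack(B),rcond=None)[0]
def save(cam,n,im=None):
    im=capture(cam) if im is None else im
    cv2.imwrite(f"pics/{n}.png",im[:,:,::-1]);return im
E
python3 - <<'E'
from h import *
a=save("scene","s0");b=save("top","t0")
print(np.round(get_calibration("top")["pose"],3),np.round(get_calibration("scene")["pose"],3))
for n in ["knob","hole2","pinplate","stay","cabinet","cup","door_hinge","jar","lantern"]:
    for c in("scene","top"):
        print(n,c,[(np.round(r["at"]).tolist(),round(r["conf"],2)) for r in spot_in(n,c)[:2]])
cv2.imwrite("pics/both0.png",np.hstack([cv2.resize(x,(400,300)) for x in(a,b)])[:,:,::-1])
print(get_obs())
E
```

```text
[[ 1.100e-01 -9.650e-01  2.390e-01  2.580e-01]
 [-9.940e-01 -1.060e-01  2.700e-02  4.800e-02]
 [-1.000e-03 -2.410e-01 -9.710e-01  1.201e+00]
 [ 0.000e+00  0.000e+00  0.000e+00  1.000e+00]] [[ 0.044  0.72  -0.692  1.399]
 [ 0.999 -0.028  0.034  0.027]
 [ 0.005 -0.693 -0.721  1.102]
 [ 0.     0.     0.     1.   ]]
knob scene [([229.0, 203.0], 0.73)]
knob top [([316.0, 218.0], 0.66)]
hole2 scene [([226.0, 204.0], 0.69)]
hole2 top [([315.0, 223.0], 0.6)]
pinplate scene [([230.0, 187.0], 0.67)]
pinplate top []
stay scene [([228.0, 206.0], 0.6)]
stay top [([319.0, 221.0], 0.91)]
cabinet scene [([248.0, 228.0], 0.72), ([229.0, 186.0], 0.35)]
cabinet top [([296.0, 221.0], 0.7)]
cup scene [([284.0, 218.0], 0.82), ([98.0, 244.0], 0.46)]
cup top [([262.0, 176.0], 0.59)]
door_hinge scene [([225.0, 185.0], 0.79)]
door_hinge top [([313.0, 267.0], 0.79), ([447.0, 245.0], 0.36)]
jar scene [([411.0, 246.0], 0.59)]
jar top [([150.0, 160.0], 0.59)]
lantern scene [([377.0, 215.0], 0.64)]
lantern top [([154.0, 223.0], 0.81), ([316.0, 222.0], 0.7)]
{'clock': 1.0, 'joint_positions': array([-7.44208916e+01,  1.51173528e+01,  9.19014321e+01,  1.60802607e-03,
        7.29790149e+01, -2.11391564e+00]), 'dq': array([ 0.03623764, -0.08367628,  0.15528596, -0.00376448,  0.00257784,
        0.00921289]), 'joint_torque': array([-3.85593958e-04, -5.15083373e+01, -3.67736471e+01,  1.46900663e-05,
        7.63812550e-04,  1.85285643e-06]), 'tcp_pos': array([ 0.20514738, -0.64305991,  0.4047245 ]), 'tool_rot': array([[ 3.03909242e-01, -9.52700987e-01,  3.61630157e-05],
       [-9.52700987e-01, -3.03909243e-01, -2.97815403e-05],
       [ 3.93631776e-05, -2.54016554e-05, -9.99999999e-01]]), 'contact_force': array([-1.11903887, -0.14665255, -0.637248  ]), 'wrist_torque': array([ 0.01783788,  0.03466916, -0.00622804]), 'width': 0.08540102025950985}
```

View pics/t0.png

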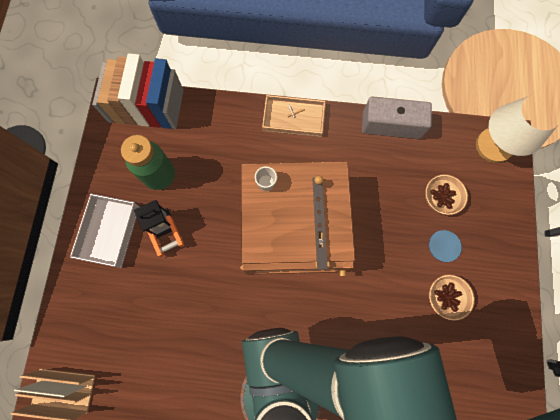

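View pics/s0.png

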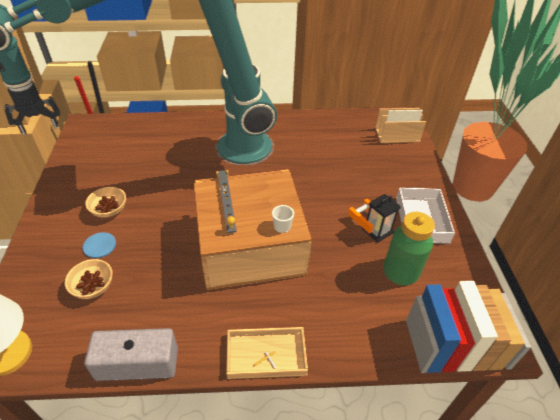

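The top view shows the cabinet with its door towards the robot. The stay runs from about (322,268) to the knob at (318,180), and the cup is at (265,178). The scene view agrees, with the knob at about (231,221). I'll take enlarged crops next.

```bash
python3 - <<'E'
from h import *
a=cv2.imread("pics/s0.png")[160:285,185:315];b=cv2.imread("pics/t0.png")[155:280,235:365]
cv2.imwrite("pics/z0.png",np.hstack([cv2.resize(a,(400,385),interpolation=3),cv2.resize(b,(400,385),interpolation=3)]))
# brass knob centroid and stay mask
for c in("scene","top"):
    for n in("stay","pinplate","knob"):
        r=cut_out(n,c)
        if r:
            m=r[0]["region"].astype(np.uint8);pts=np.argwhere(m)[:,::-1].astype(np.float32)
            print(c,n,round(r[0]["conf"],2),len(pts),np.round(cv2.minAreaRect(pts)[0],1),np.round(cv2.boxPoints(cv2.minAreaRect(pts))).tolist())
E
```

```text
scene stay 0.72 906 [249.6 186.8] [[198.0, 181.0], [270.0, 139.0], [301.0, 193.0], [229.0, 235.0]]
scene knob 0.89 596 [227.  201.5] [[216.0, 171.0], [227.0, 169.0], [238.0, 232.0], [228.0, 234.0]]
top stay 0.77 859 [319.4 222.1] [[312.0, 176.0], [322.0, 176.0], [327.0, 268.0], [317.0, 268.0]]
top pinplate 0.43 50 [320.  239.5] [[318.0, 233.0], [322.0, 233.0], [322.0, 246.0], [318.0, 246.0]]
top knob 0.76 943 [319.6 222.5] [[312.0, 176.0], [324.0, 176.0], [327.0, 269.0], [315.0, 269.0]]
```

View pics/z0.png

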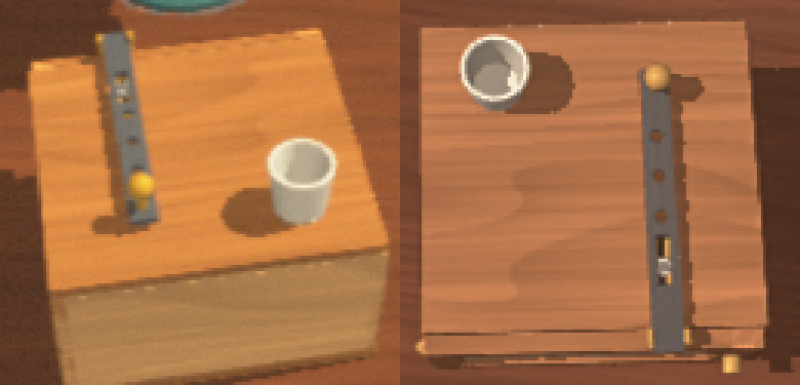

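```bash
python3 - <<'E'
from h import *
k=tri((230.8,219.8),(318.5,179.7));print("knob tri",k, proj("scene",k),proj("top",k))
print("knob z.213",onz("top",(318.5,179.7),.213),onz("scene",(230.8,219.8),.213))
h=[onz("top",p,.187) for p in((319.8,225.2),(318.9,211.9),(318.2,198.9))];print("holes",np.round(h,4))
hs=[onz("scene",(185+x/3.077,160+y/3.077),.187) for x,y in((128,112),(132,140),(137,168))];print("scene pts",np.round(hs,4))
print("pin tip top",onz("top",(235+264/3.077,155+263/3.077),.191))
c=[onz("top",(235+x/3.077,155+y/3.077),.17) for x,y in((20,25),(347,22))];print("back corners",np.round(c,4),np.degrees(np.arctan2(*(c[0]-c[1])[:2])))
cs=[onz("scene",(185+x/3.077,160+y/3.077),.17) for x,y in((60,292),(386,247),(30,62),(322,30))];print("scene corners",np.round(cs,4))
E
```

```text
knob tri [ 0.58775306 -0.03425353  0.21363872] [230.28026575 219.78208982] [317.9795838 179.6518862]
knob z.213 [ 0.5879842  -0.03570324  0.213     ] [ 0.58729    -0.03290257  0.213     ]
holes [[ 0.4701 -0.0518  0.187 ]
 [ 0.5062 -0.0464  0.187 ]
 [ 0.5421 -0.0416  0.187 ]]
scene pts [[ 0.471  -0.0481  0.187 ]
 [ 0.5081 -0.0436  0.187 ]
 [ 0.5437 -0.0385  0.187 ]]
pin tip top [ 0.42868992 -0.05733018  0.191     ]
back corners [[ 0.6275  0.181   0.17  ]
 [ 0.6633 -0.1173  0.17  ]] -6.834941006458194
scene corners [[ 0.6698 -0.103   0.17  ]
 [ 0.6314  0.1802  0.17  ]
 [ 0.379  -0.1485  0.17  ]
 [ 0.3421  0.1464  0.17  ]]
```

Averaging the two cameras gives knob (0.588, -0.034, 0.213), plate yaw about 7.4° and plate origin about (0.433, -0.054). I'll move to a hover above the knob.

```bash
python3 -m jog '[{"offset":[0,0,-3.5],"yaw":0,"jaw":0.2},{"offset":[-46.4,-55,-3.5],"yaw":10.3,"jaw":0.2},{"offset":[-46.4,-55,-3.5],"yaw":10.3,"jaw":0.2},{"offset":[-46.4,-55,-3.5],"yaw":10.3,"jaw":0.2},{"offset":[-46.4,-55,-3.5],"yaw":10.3,"jaw":0.2},{"offset":[-46.4,-55,-3.5],"yaw":10.3,"jaw":0.2},{"offset":[-46.4,-55,-3.5],"yaw":10.3,"jaw":0.2},{"offset":[-46.4,-55,-3.5],"yaw":10.3,"jaw":0.2},{"offset":[-46.4,-55,-3.5],"yaw":10.3,"jaw":0.2},{"offset":[-46.4,-55,-3.5],"yaw":10.3,"jaw":0.2},{"offset":[-46.4,-55,-3.5],"yaw":10.3,"jaw":0.2},{"offset":[-46.4,-55,-3.5],"yaw":10.3,"jaw":0.2},{"offset":[-46.4,-55,-3.5],"yaw":10.3,"jaw":0.2},{"offset":[-46.4,-55,-3.5],"yaw":10.3,"jaw":0.2},{"offset":[-46.4,-55,-3.5],"yaw":10.3,"jaw":0.2},{"offset":[-46.4,-55,-3.5],"yaw":10.3,"jaw":0.2},{"offset":[-46.4,-55,-3.5],"yaw":10.3,"jaw":0.2},{"offset":[-46.4,-55,-3.5],"yaw":10.3,"jaw":0.2},{"offset":[-46.4,-55,-3.5],"yaw":10.3,"jaw":0.2},{"offset":[-46.4,-55,-3.5],"yaw":10.3,"jaw":0.2}]' 40
python3 -c "
from h import *;o=get_obs();print(o['tcp_pos'],o['tool_rot'],o['contact_force'],o['joint_positions'],o['width'])"
```

```text
clock: 3.3
tcp_pos: [0.5876, -0.035, 0.4398]
tool_rot: [[0.127, -0.992, -0.0], [-0.992, -0.127, -0.0], [0.0, 0.0, -1.0]]
contact_force: [-0.4, -0.7, 0.3]
width: 0.0684
[ 0.58756865 -0.03503712  0.43978592] [[ 1.26965819e-01 -9.91907090e-01 -6.96666606e-05]
 [-9.91907063e-01 -1.26965798e-01 -2.53168593e-04]
 [ 2.42274439e-04  1.01246610e-04 -9.99999966e-01]] [-0.35112817 -0.72728946  0.2548124 ] [-5.83264887e+00  4.65867515e+00  1.00354630e+02 -1.53601716e-02
  7.49891926e+01  7.68770367e+01] 0.0683684727942406
```

```bash
python3 -m jog '[{"offset":[0,0,2],"yaw":0,"jaw":0.3},{"offset":[0,0,4],"yaw":0,"jaw":0.4},{"offset":[0,0,6],"yaw":0,"jaw":0.5},{"offset":[0,0,7.2],"yaw":0,"jaw":0.55},{"offset":[0,0,7.2],"yaw":0,"jaw":0.6},{"offset":[0,0,7.2],"yaw":0,"jaw":0.6},{"offset":[0,0,7.2],"yaw":0,"jaw":0.6},{"offset":[0,0,7.2],"yaw":0,"jaw":0.6}]' 20
python3 - <<'E'
from h import *
a=save("scene","s1");b=save("top","t1")
a=a[160:260,180:280];b=b[140:240,270:370]
save("","z1",np.hstack([cv2.resize(x,(400,400),interpolation=3) for x in(a,b)]))
E
```

```text
clock: 4.1
tcp_pos: [0.5886, -0.034, 0.3691]
tool_rot: [[0.129, -0.992, 0.002], [-0.992, -0.129, -0.0], [0.001, -0.002, -1.0]]
contact_force: [0.0, -0.5, 0.0]
width: 0.0339
```

View pics/z1.png

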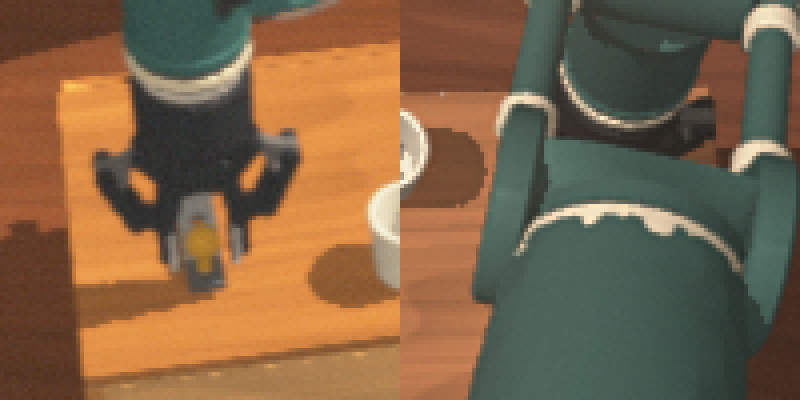

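In the scene view the knob, at about (203,238) in the crop, sits between both pads and is close to centred. I'll close gently in steps.

```bash
python3 -m jog '[{"offset":[0,0,0],"yaw":0,"jaw":0.64},{"offset":[0,0,0],"yaw":0,"jaw":0.66},{"offset":[0,0,0],"yaw":0,"jaw":0.68},{"offset":[0,0,0],"yaw":0,"jaw":0.69}]' 20
python3 -m jog '[{"offset":[0,0,0],"yaw":0,"jaw":0.71},{"offset":[0,0,0],"yaw":0,"jaw":0.72},{"offset":[0,0,0],"yaw":0,"jaw":0.73},{"offset":[0,0,0],"yaw":0,"jaw":0.74},{"offset":[0,0,0],"yaw":0,"jaw":0.74}]' 20
```

```text
clock: 4.6
tcp_pos: [0.5881, -0.0338, 0.3676]
tool_rot: [[0.129, -0.992, -0.0], [-0.992, -0.129, -0.0], [-0.0, 0.0, -1.0]]
contact_force: [-0.2, 1.1, 0.1]
width: 0.0266
clock: 5.1
tcp_pos: [0.5881, -0.0339, 0.3677]
tool_rot: [[0.129, -0.992, -0.0], [-0.992, -0.129, 0.0], [-0.0, 0.0, -1.0]]
contact_force: [-0.1, 0.2, -0.2]
width: 0.0225
```

```bash
python3 -m jog '[{"offset":[0,0,0],"yaw":0,"jaw":0.76},{"offset":[0,0,0],"yaw":0,"jaw":0.8},{"offset":[0,0,0],"yaw":0,"jaw":0.8},{"offset":[0,0,0],"yaw":0,"jaw":0.8}]' 20
python3 -c "
from h import *;o=get_obs();print(o['tcp_pos'],o['contact_force'],o['wrist_torque'],o['width'])"
```

```text
clock: 5.5
tcp_pos: [0.5881, -0.0338, 0.3677]
tool_rot: [[0.129, -0.992, 0.0], [-0.992, -0.129, 0.0], [-0.0, -0.0, -1.0]]
contact_force: [0.7, -0.7, -0.3]
width: 0.0224
[ 0.58810988 -0.03384386  0.36769519] [ 0.65649018 -0.65028888 -0.3374264 ] [-0.01114576 -0.01453802 -0.01177153] 0.02236059477617641
```

```bash
python3 -m jog '[{"offset":[0,0,0],"yaw":0,"jaw":0.8},{"offset":[0,0,0],"yaw":0,"jaw":0.8},{"offset":[0,0.09,-0.55],"yaw":0,"jaw":0.8},{"offset":[0,0.19,-1.1],"yaw":0,"jaw":0.8},{"offset":[0,0.31,-1.65],"yaw":0,"jaw":0.8},{"offset":[0,0.43,-2.2],"yaw":0,"jaw":0.8},{"offset":[0,0.43,-2.2],"yaw":0,"jaw":0.8}]' 45
python3 -m jog '[{"offset":[0,0.15,-0.54],"yaw":0,"jaw":0.8},{"offset":[0,0.3,-1.08],"yaw":0,"jaw":0.8},{"offset":[0,0.47,-1.62],"yaw":0,"jaw":0.8},{"offset":[0,0.65,-2.15],"yaw":0,"jaw":0.8},{"offset":[0,0.85,-2.67],"yaw":0,"jaw":0.8},{"offset":[0,1.05,-3.2],"yaw":0,"jaw":0.8},{"offset":[0,1.05,-3.2],"yaw":0,"jaw":0.8}]' 45
python3 - <<'E'
from h import *
a=save("scene","s2")
print([(r["at"],r["conf"]) for r in spot_in("knob","scene")[:2]])
save("","z2",cv2.resize(a[140:280,160:300],(600,600),interpolation=3))
E
```

```text
clock: 6.2
tcp_pos: [0.5837, -0.0345, 0.3907]
tool_rot: [[0.129, -0.992, 0.001], [-0.992, -0.129, -0.0], [0.0, -0.001, -1.0]]
contact_force: [0.3, -0.8, -1.6]
width: 0.0216
clock: 6.9
tcp_pos: [0.5731, -0.0358, 0.4225]
tool_rot: [[0.129, -0.992, 0.0], [-0.992, -0.129, -0.0], [0.0, -0.0, -1.0]]
contact_force: [-0.4, -0.9, -1.7]
width: 0.021
[([228.4, 202.8], 0.54)]
```

View pics/z2.png

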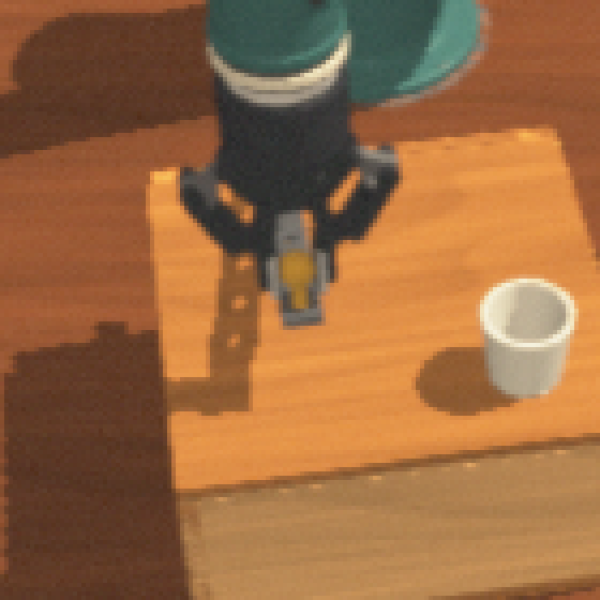

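The stay is lifted to about 0.25 rad and the tool carries about 1.7 N. Before drawing the door I'll estimate where the pin is from the first pictures, looking through the slot.

```bash
python3 - <<'E'
from h import *
u=np.array([.9917,.1288,0]);v=np.array([-.1288,.9917,0])
out=[]
for cam,f,hp,box in(("top","t0",(318.9,211.9),(306,216,30)),("scene","s0",(227.9,205.5),(210,172,30))):
    # offset-correct: O from hole2 seen in this camera (hole at plate x=74 at z=.187)
    h=onz(cam,hp,.187);O=h-.074*u;O[2]=0
    x0,y0,n=box;im=cv2.imread(f"pics/{f}.png")[y0:y0+n,x0:x0+n];s=13
    im=cv2.resize(im,(n*s,n*s),interpolation=0)
    for px,col in((-14,(0,0,255)),(0,(0,255,0)),(14,(255,0,0))):
        for z in(.174,.191):
            for y in(-.009,):
                p=proj(cam,O+px/1000*u+y*v+[0,0,z]);q=((p-[x0-.5,y0-.5])*s).astype(int);print(cam,px,z,np.round(p,1),q)
                cv2.circle(im,tuple(int(t) for t in q),3 if z<.18 else 6,col,-1)
    out.append(im)
cv2.imwrite("pics/pin.png",np.hstack(out))
E
```

```text
top -14 0.174 [323.3 245. ] [231 383]
top -14 0.191 [324.1 244.1] [241 371]
top 0 0.174 [323.  239.8] [227 316]
top 0 0.191 [323.8 238.8] [238 303]
top 14 0.174 [322.8 234.7] [224 249]
top 14 0.191 [323.5 233.6] [234 235]
scene -14 0.174 [221.9 188.1] [161 216]
scene -14 0.191 [221.5 184. ] [156 162]
scene 0 0.174 [222.4 191.3] [167 257]
scene 0 0.191 [222.  187.2] [162 204]
scene 14 0.174 [222.9 194.6] [173 300]
scene 14 0.191 [222.5 190.4] [168 246]
```

View pics/pin.png

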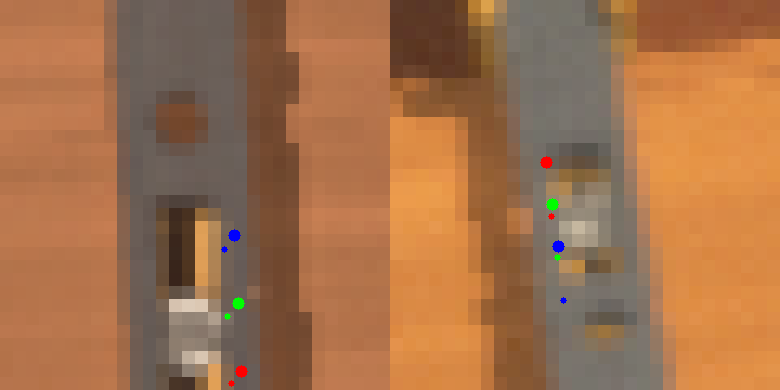

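The pin shows in the slot. The top view puts it at about -4 mm from the plate centre and the scene view at about -2 mm, so I'll take -3 ± 3 mm. Next I'll work out the draw path.

```bash
cat > k.py <<'E'
import numpy as np
from scipy.optimize import brentq
def knob(h,a,y=0.):
    # plate-frame knob (mm) when hole2's axis (projected level distance 140cos a) is at (h,y), tip a
    f=lambda t: np.hypot(h+66+210*np.sin(t),y-210*(1-np.cos(t)))-140*np.cos(a)
    t=brentq(f,-.1,.8);P=np.array([-66-210*np.sin(t),210*(1-np.cos(t))])
    d=np.array([h,y])-P;d/=np.linalg.norm(d)
    k=P+d*(222*np.cos(a)-32*np.sin(a))
    return np.array([k[0],k[1],222*np.sin(a)+32*np.cos(a)-32]),t,np.degrees(np.arctan2(d[1],d[0]))
def tool(k,ref):  # cm in tool axes at the reference yaw (x=-v,y=-u,z=down)
    d=(k-ref)/10;return np.round([-d[1],-d[0],-d[2]],2)
E
python3 - <<'E'
from k import *
ref=np.array([141.2,0,53.9])
for h,a in((60,.25),(45,.25),(30,.25),(15,.25),(2,.25),(2,.2),(2,.15),(2,.1),(2,.08),(2,.066),(0,.066),(-2,.066),(-4,.066),(-6,.066),(-8,.066),(-4,0)):
    k,t,y=knob(h,a);print(h,a,tool(k,ref),"door",round(t,3),"yaw",round(-y,1),np.round(k,1))
E
```

```text
60 0.25 [ 0.01  0.97 -0.  ] door 0.046 yaw 0.1 [ 1.315e+02 -1.000e-01  5.390e+01]
45 0.25 [ 0.08  2.47 -0.  ] door 0.118 yaw 0.6 [116.5  -0.8  53.9]
30 0.25 [ 0.2   3.97 -0.  ] door 0.19 yaw 1.6 [101.5  -2.   53.9]
15 0.25 [ 0.38  5.48 -0.  ] door 0.262 yaw 3.0 [86.4 -3.8 53.9]
2 0.25 [ 0.58  6.79 -0.  ] door 0.326 yaw 4.7 [73.3 -5.8 53.9]
2 0.2 [0.62 6.55 1.04] door 0.333 yaw 4.8 [75.7 -6.2 43.5]
2 0.15 [0.66 6.32 2.11] door 0.339 yaw 5.0 [78.  -6.6 32.8]
2 0.1 [0.69 6.11 3.19] door 0.344 yaw 5.1 [80.1 -6.9 22. ]
2 0.08 [0.7  6.03 3.63] door 0.345 yaw 5.1 [80.9 -7.  17.6]
2 0.066 [0.71 5.98 3.93] door 0.346 yaw 5.1 [81.4 -7.1 14.6]
0 0.066 [0.75 6.18 3.93] door 0.355 yaw 5.4 [79.4 -7.5 14.6]
-2 0.066 [0.79 6.39 3.93] door 0.365 yaw 5.7 [77.3 -7.9 14.6]
-4 0.066 [0.83 6.59 3.93] door 0.375 yaw 6.0 [75.3 -8.3 14.6]
-6 0.066 [0.88 6.8  3.93] door 0.385 yaw 6.3 [73.2 -8.8 14.6]
-8 0.066 [0.92 7.   3.93] door 0.395 yaw 6.6 [71.2 -9.2 14.6]
-4 0 [0.86 6.37 5.39] door 0.377 yaw 6.0 [77.5 -8.6  0. ]
```

```bash
python3 -m jog '[{"offset":[0,0.5,0],"yaw":0,"jaw":0.8},{"offset":[0.01,1.0,0],"yaw":0.1,"jaw":0.8},{"offset":[0.05,1.7,0],"yaw":0.3,"jaw":0.8},{"offset":[0.08,2.5,0],"yaw":0.6,"jaw":0.8},{"offset":[0.13,3.2,0],"yaw":1.1,"jaw":0.8},{"offset":[0.2,4.0,0],"yaw":1.6,"jaw":0.8},{"offset":[0.28,4.7,0],"yaw":2.2,"jaw":0.8},{"offset":[0.38,5.5,0],"yaw":3.0,"jaw":0.8},{"offset":[0.48,6.2,0],"yaw":3.9,"jaw":0.8},{"offset":[0.58,6.8,0],"yaw":4.7,"jaw":0.8},{"offset":[0.6,6.67,0.5],"yaw":4.8,"jaw":0.8},{"offset":[0.62,6.55,1.04],"yaw":4.8,"jaw":0.8},{"offset":[0.64,6.43,1.6],"yaw":4.9,"jaw":0.8},{"offset":[0.66,6.32,2.11],"yaw":5,"jaw":0.8},{"offset":[0.68,6.21,2.7],"yaw":5.1,"jaw":0.8},{"offset":[0.69,6.11,3.19],"yaw":5.1,"jaw":0.8},{"offset":[0.69,6.11,3.19],"yaw":5.1,"jaw":0.8}]'
python3 - <<'E'
from h import *
a=save("scene","s3");b=save("top","t3")
u=np.array([.9917,.1288]);v=np.array([-.1288,.9917]);p=get_obs()["tcp_pos"]
d=p[:2]-np.array([.5881,-.0338]);print("plate",156+1000*d@u,1000*d@v,p[2]-.3677)
save("","z3",np.hstack([cv2.resize(x,(400,400),interpolation=3) for x in(a[150:250,180:280],b[190:320,260:390])]))
E
```

```text
clock: 8.7
tcp_pos: [0.5136, -0.0504, 0.3886]
tool_rot: [[0.04, -0.999, -0.002], [-0.999, -0.04, 0.0], [-0.0, 0.002, -1.0]]
contact_force: [1.9, -0.1, -0.3]
width: 0.0211
plate 79.81785218872506 -6.842757705162996 0.02162663075374094
```

View pics/z3.png

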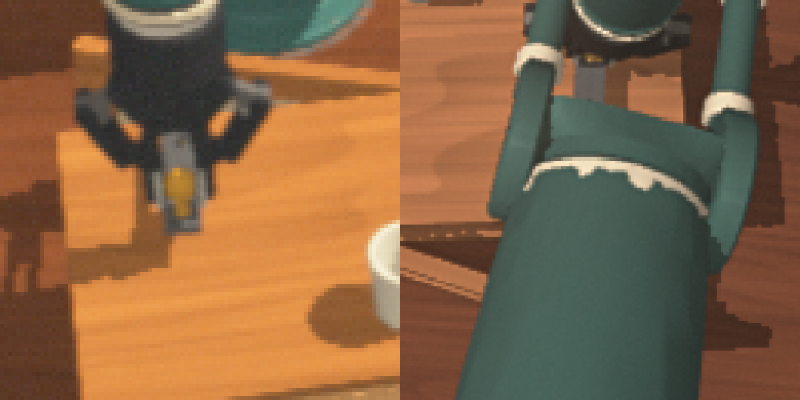

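The door is open and the knob is still between the pads, at about (180,190) in the crop. Now I'll lower gently to touch.

```bash
python3 -m jog '[{"offset":[0,-0.04,0.22],"yaw":0,"jaw":0.8},{"offset":[0,-0.08,0.42],"yaw":0,"jaw":0.8},{"offset":[0,-0.08,0.42],"yaw":0,"jaw":0.8}]' 25
python3 -c "
from h import *
print(np.mean([get_obs()['contact_force'] for _ in range(5)],0))"
python3 -m jog '[{"offset":[0,-0.02,0.1],"yaw":0,"jaw":0.8},{"offset":[0,-0.03,0.2],"yaw":0,"jaw":0.8},{"offset":[0,-0.03,0.2],"yaw":0,"jaw":0.8}]' 25
python3 -m jog '[{"offset":[0,-0.01,0.05],"yaw":0,"jaw":0.8},{"offset":[0,-0.02,0.1],"yaw":0,"jaw":0.8},{"offset":[0,-0.02,0.1],"yaw":0,"jaw":0.8}]' 25
```

```text
clock: 9.1
tcp_pos: [0.5142, -0.0504, 0.3855]
tool_rot: [[0.04, -0.999, -0.001], [-0.999, -0.04, 0.0], [-0.0, 0.001, -1.0]]
contact_force: [-1.8, 0.7, 1.8]
width: 0.0212
[-1.792136    0.68654285  1.80002963]
clock: 9.4
tcp_pos: [0.5146, -0.0504, 0.3838]
tool_rot: [[0.04, -0.999, -0.001], [-0.999, -0.04, -0.0], [0.0, 0.001, -1.0]]
contact_force: [-4.2, 0.1, 4.3]
width: 0.0211
clock: 9.7
tcp_pos: [0.5148, -0.0504, 0.3826]
tool_rot: [[0.04, -0.999, -0.001], [-0.999, -0.04, 0.0], [-0.0, 0.001, -1.0]]
contact_force: [-4.8, 0.2, 5.7]
width: 0.0213
```

The stay is touching the pin tip, with about 6 N at the knob. I'll ease off slightly and sweep the hole towards the door.

```bash
python3 -m jog '[{"offset":[0,0.05,-0.05],"yaw":0.1,"jaw":0.8},{"offset":[0.01,0.1,-0.05],"yaw":0.1,"jaw":0.8}]' 25 | grep -v rot
python3 -m jog '[{"offset":[0,0.05,0],"yaw":0.1,"jaw":0.8},{"offset":[0.01,0.1,0],"yaw":0.1,"jaw":0.8}]' 25| grep -v rot
```

```text
clock: 9.9
tcp_pos: [0.5143, -0.0505, 0.3834]
contact_force: [-1.5, 0.3, 4.7]
width: 0.0214
clock: 10.1
tcp_pos: [0.5138, -0.0506, 0.3838]
contact_force: [1.3, 0.5, 4.7]
width: 0.0214
```

```bash
python3 -m jog '[{"offset":[0,0.05,0],"yaw":0.1,"jaw":0.8},{"offset":[0.01,0.1,0],"yaw":0.1,"jaw":0.8}]' 25 | grep -v rot
```

```text
clock: 10.3
tcp_pos: [0.5132, -0.0508, 0.3841]
contact_force: [5.3, 1.2, 4.8]
width: 0.0215
```

```bash
python3 -m jog '[{"offset":[0,0.05,0],"yaw":0.1,"jaw":0.8},{"offset":[0.01,0.1,0],"yaw":0.1,"jaw":0.8}]' 25 | grep -v rot
python3 -m jog '[{"offset":[0,0.05,0],"yaw":0.1,"jaw":0.8},{"offset":[0.01,0.05,0],"yaw":0.1,"jaw":0.8}]' 25| grep -v rot
```

```text
clock: 10.5
tcp_pos: [0.5125, -0.0511, 0.3843]
contact_force: [5.9, 0.1, 5.3]
width: 0.0213
clock: 10.7
tcp_pos: [0.5119, -0.0513, 0.3843]
contact_force: [5.5, 0.5, 5.0]
width: 0.0215
```

```bash
python3 -m jog '[{"offset":[0,0.05,0],"yaw":0.1,"jaw":0.8},{"offset":[0.01,0.1,0],"yaw":0.1,"jaw":0.8}]' 25 | grep -v rot
python3 -m jog '[{"offset":[0,0.05,0],"yaw":0.1,"jaw":0.8},{"offset":[0.01,0.05,0],"yaw":0.1,"jaw":0.8}]' 25| grep -v rot
```

```text
clock: 10.9
tcp_pos: [0.5111, -0.0515, 0.3844]
contact_force: [5.8, -0.4, 4.9]
width: 0.0212
clock: 11.1
tcp_pos: [0.5105, -0.0516, 0.3843]
contact_force: [5.8, 0.5, 4.4]
width: 0.0213
```

```bash
python3 -m jog '[{"offset":[0,0.05,0],"yaw":0.1,"jaw":0.8},{"offset":[0.01,0.1,0],"yaw":0.1,"jaw":0.8}]' 25 | grep -v rot
python3 -m jog '[{"offset":[0,0.05,0],"yaw":0.1,"jaw":0.8},{"offset":[0.01,0.05,0],"yaw":0.1,"jaw":0.8}]' 25| grep -v rot
```

```text
clock: 11.3
tcp_pos: [0.5095, -0.0518, 0.3843]
contact_force: [5.5, -1.0, 4.2]
width: 0.0216
clock: 11.5
tcp_pos: [0.5087, -0.0519, 0.384]
contact_force: [5.4, 0.0, 4.4]
width: 0.0211
```

```bash
python3 -m jog '[{"offset":[0.02,0.05,0],"yaw":0.1,"jaw":0.8},{"offset":[0.04,0.1,0],"yaw":0.2,"jaw":0.8}]' 25 | grep -v rot
python3 -m jog '[{"offset":[0.02,0.05,0],"yaw":0.1,"jaw":0.8},{"offset":[0.03,0.05,0],"yaw":0.1,"jaw":0.8}]' 25| grep -v rot
```

```text
clock: 11.7
tcp_pos: [0.5067, -0.0522, 0.3827]
contact_force: [5.2, 0.0, 1.0]
width: 0.0214
clock: 11.9
tcp_pos: [0.5064, -0.0525, 0.3828]
contact_force: [4.3, -1.1, 0.8]
width: 0.0211
```

```bash
python3 -m jog '[{"offset":[0.01,0.05,0],"yaw":0.1,"jaw":0.8},{"offset":[0.02,0.1,0],"yaw":0.2,"jaw":0.8}]' 25 | grep -v rot
python3 -m jog '[{"offset":[0.01,0.05,0],"yaw":0.1,"jaw":0.8},{"offset":[0.02,0.05,0],"yaw":0.1,"jaw":0.8}]' 25| grep -v rot
```

```text
clock: 12.1
tcp_pos: [0.5058, -0.0527, 0.383]
contact_force: [7.8, -0.2, -0.5]
width: 0.0213
clock: 12.3
tcp_pos: [0.5055, -0.0529, 0.3832]
contact_force: [8.1, -0.3, 0.4]
width: 0.0217
```

The drop in vertical force (4.4 to about 0.5 N) and the 1.3 mm fall in z show the hole catching the pin. The rising pull means I've reached its far side, so I'll back off 1 mm and lower along the arc.

```bash
python3 -m jog '[{"offset":[0,-0.05,0],"yaw":0,"jaw":0.8},{"offset":[0,-0.1,0],"yaw":0,"jaw":0.8},{"offset":[0,-0.13,0.1],"yaw":0,"jaw":0.8},{"offset":[0,-0.15,0.2],"yaw":0,"jaw":0.8},{"offset":[0,-0.15,0.2],"yaw":0,"jaw":0.8}]' 25 | grep -v rot
```

```text
clock: 12.8
tcp_pos: [0.5063, -0.053, 0.3812]
contact_force: [4.6, -1.9, 2.6]
width: 0.0212
```

```bash
python3 -m jog '[{"offset":[0,-0.06,0],"yaw":0,"jaw":0.8},{"offset":[0,-0.06,0],"yaw":0,"jaw":0.8}]' 25 | grep -v rot
python3 -m jog '[{"offset":[0,-0.02,0.1],"yaw":0,"jaw":0.8},{"offset":[0,-0.02,0.1],"yaw":0,"jaw":0.8}]' 25 | grep -v rot
```

```text
clock: 13.0
tcp_pos: [0.5066, -0.0529, 0.381]
contact_force: [3.7, -2.5, 2.2]
width: 0.0212
clock: 13.2
tcp_pos: [0.5068, -0.0528, 0.3799]
contact_force: [3.8, -2.6, 3.3]
width: 0.0213
```

```bash
python3 -m jog '[{"offset":[0.06,-0.05,0],"yaw":0,"jaw":0.8},{"offset":[0.06,-0.05,0],"yaw":0,"jaw":0.8}]' 25 | grep -v rot
python3 -m jog '[{"offset":[0.05,-0.05,0],"yaw":0,"jaw":0.8},{"offset":[0.05,-0.05,0],"yaw":0,"jaw":0.8}]' 25 | grep -v rot
```

```text
clock: 13.4
tcp_pos: [0.5072, -0.0532, 0.3797]
contact_force: [1.7, -0.8, 1.2]
width: 0.0217
clock: 13.6
tcp_pos: [0.5074, -0.0536, 0.3794]
contact_force: [0.7, -0.8, 0.9]
width: 0.0214
```

Following the forces has brought them down, so I'll continue lowering along the arc.

```bash
python3 -m jog '[{"offset":[0.02,-0.03,0.1],"yaw":0,"jaw":0.8},{"offset":[0.02,-0.05,0.2],"yaw":0,"jaw":0.8},{"offset":[0.02,-0.05,0.2],"yaw":0,"jaw":0.8}]' 25 | grep -v rot
```

```text
clock: 13.9
tcp_pos: [0.5079, -0.0539, 0.3772]
contact_force: [-0.9, 0.2, -0.2]
width: 0.0208
```

```bash
python3 -m jog '[{"offset":[0,-0.02,0.1],"yaw":0,"jaw":0.8},{"offset":[0,-0.04,0.2],"yaw":0,"jaw":0.8},{"offset":[0,-0.06,0.3],"yaw":0,"jaw":0.8},{"offset":[0,-0.06,0.3],"yaw":0,"jaw":0.8}]' 25 | grep -v rot
```

```text
clock: 14.3
tcp_pos: [0.5086, -0.0539, 0.3744]
contact_force: [-1.7, -0.8, -0.0]
width: 0.0214
```

```bash
python3 -m jog '[{"offset":[0,0.01,0.1],"yaw":0,"jaw":0.8},{"offset":[0,0,0.2],"yaw":0,"jaw":0.8},{"offset":[0,-0.01,0.3],"yaw":0,"jaw":0.8},{"offset":[0,-0.01,0.3],"yaw":0,"jaw":0.8}]' 25 | grep -v rot
```

```text
clock: 14.7
tcp_pos: [0.5091, -0.054, 0.3719]
contact_force: [-2.3, -0.2, -0.6]
width: 0.0217
```

```bash
python3 -m jog '[{"offset":[0,-0.01,0.1],"yaw":0,"jaw":0.8},{"offset":[0,-0.02,0.2],"yaw":0,"jaw":0.8},{"offset":[0,-0.02,0.2],"yaw":0,"jaw":0.8}]' 25 | grep -v rot
```

```text
clock: 15.0
tcp_pos: [0.5095, -0.0539, 0.3701]
contact_force: [-1.9, 0.5, 0.0]
width: 0.0213
```

```bash
python3 -m jog '[{"offset":[0,0.02,0.1],"yaw":0,"jaw":0.8},{"offset":[0,0.02,0.2],"yaw":0,"jaw":0.8},{"offset":[0,0.02,0.2],"yaw":0,"jaw":0.8}]' 25 | grep -v rot
python3 -m jog '[{"offset":[0,0,0.05],"yaw":0,"jaw":0.8},{"offset":[0,0,0.1],"yaw":0,"jaw":0.8},{"offset":[0,0,0.1],"yaw":0,"jaw":0.8}]' 25 | grep -v rot
```

```text
clock: 15.3
tcp_pos: [0.5095, -0.054, 0.3684]
contact_force: [0.6, 0.1, 0.9]
width: 0.0215
clock: 15.6
tcp_pos: [0.5095, -0.054, 0.3675]
contact_force: [2.0, 0.6, 1.1]
width: 0.0217
```

It's level now (z 0.3675 against 0.3677 when first grasped). I'll release and back off upward, then look.

```bash
python3 -m jog '[{"offset":[0,0,0],"yaw":0,"jaw":0.72},{"offset":[0,0,0],"yaw":0,"jaw":0.66},{"offset":[0,0,0],"yaw":0,"jaw":0.55},{"offset":[0,0,0],"yaw":0,"jaw":0.45},{"offset":[0,0,0],"yaw":0,"jaw":0.4},{"offset":[0,0,-1.5],"yaw":0,"jaw":0.4},{"offset":[0,0,-4],"yaw":0,"jaw":0.4},{"offset":[0,0,-8],"yaw":0,"jaw":0.4},{"offset":[0,0,-10],"yaw":0,"jaw":0.4},{"offset":[20,0,-10],"yaw":0,"jaw":0.4},{"offset":[30,0,-10],"yaw":0,"jaw":0.4},{"offset":[30,0,-10],"yaw":0,"jaw":0.4},{"offset":[30,0,-10],"yaw":0,"jaw":0.4},{"offset":[30,0,-10],"yaw":0,"jaw":0.4},{"offset":[30,0,-10],"yaw":0,"jaw":0.4},{"offset":[30,0,-10],"yaw":0,"jaw":0.4},{"offset":[30,0,-10],"yaw":0,"jaw":0.4}]' 25 | grep -v rot
python3 - <<'E'
from h import *
a=save("scene","s4");b=save("top","t4")
save("","z4",np.hstack([cv2.resize(x,(400,400),interpolation=3) for x in(a[150:250,180:280],b[180:290,265:375])]))
E
```

```text
clock: 17.3
tcp_pos: [0.513, -0.3552, 0.4676]
contact_force: [-0.5, 0.8, -0.4]
width: 0.0512
```

View pics/z4.png

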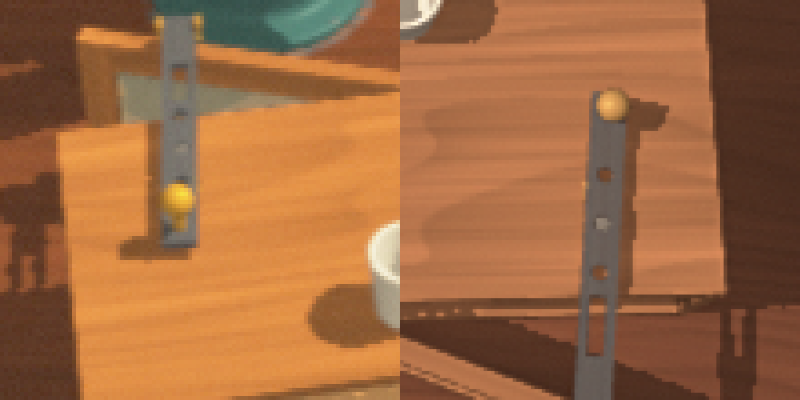

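The pin shows in the middle hole, at (602,224) in the top crop, and the other two holes show bare wood. I'll check the knob height and that the bystanders haven't moved, then hand in.

```bash
python3 - <<'E'
from h import *
k=tri((224.5,199.5),(323.3,208.9));print("knob",np.round(k,4))
h=onz("top",(265+202/3.636,180+224/3.636),.187);d=(h-[.433,-.0544,0])[:2]*1000;print("hole2 in plate mm",d@[.9917,.1288],d@[-.1288,.9917])
d=cv2.absdiff(cv2.imread("pics/s0.png"),cv2.imread("pics/s4.png")).max(2)
for n,(x,y) in dict(cup=(284,218),jar=(411,246),bowl1=(105,204),bowl2=(90,282),coaster=(99,244),pan=(425,215),lantern=(377,215)).items(): print(n,round(d[y-12:y+12,x-12:x+12].mean(),1))
close_job()
E
```

```text
knob [ 0.5092 -0.0532  0.2128]
hole2 in plate mm -7.039545505233225 -2.0637252009271783
cup 3.2
jar 3.5
bowl1 14.4
bowl2 4.1
coaster 3.2
pan 3.2
lantern 3.6
the job is handed in; nothing more can be done
```

I lifted the stay off its pin by the knob and drew the door open. I then felt along the pin plate until the middle hole caught the pin, lowered the stay until it lay level, let go of the knob and backed the arm away. I handed the job in at about 17 s on the robot's clock.

- **Hole over the pin:** the last top picture shows the pin in the middle hole. The hole's centre measures about -7 mm along the plate and -2 mm across it, both within the limits. The camera and my plate estimate leave about 2 mm of doubt.
- **Stay level:** the knob's height measures 0.2128 m, against 0.213 m for a level stay.
- **Force on the pin:** this was not measured directly. The forces I read at the wrist stayed below about 9 N throughout. From the knob readings I estimate about 10 N on the pin at the firmest touch, well under 25 N.
- **Other things on the sideboard:** comparing pictures from before and after, the cup, jar, second bowl, coaster, pan and lantern show only camera noise. The area around the first bowl changed more. I took that to be the arm's shadow or reach, since the arm now hovers on that side about 0.3 m above the surface. I did not check it separately.

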